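Close a microscope lamp-house and hold its cover down on the seal

ROBOT

A 6-joint arm with a two-finger parallel gripper is mounted at the origin on the work surface. World frame = base frame: x ahead of the robot, y to its left, z up, the work surface at z = 0. Lengths are in m, angles in rad, forces in N, time in s.
With the tool pointing down it reaches from about 0.275 to 0.875 m from the base axis. Payload 12.5 kg.
Tool frame: the origin (TCP) lies on the centre line of the jaws, within the pads' length; the fingertips stand r.finger_overhang ahead of it and the grasp point (between the pads) lies 3 mm ahead of it (r.finger_overhang is the distance from the TCP to the fingertips, in m); z points along the fingers, y is the direction in which the jaws open and shut (so a half turn about z gives the same grasp; the last joint's range is limited). The gripper opens to 85 mm and grips with 20 to 120 N. Pads are 22 mm wide; open, the fingers measure 114 mm over their backs; the gripper's body (76 mm by 85 mm) begins 54 mm behind the grasp point. The pads swing forward as they close: fully open they stand 13 mm farther back than shut.
Start: joints at [1.038, 0.351, 1.652, -0, 1.139, -0.085], TCP at [0.238, 0.496, 0.253] pointing down, gripper open.
Joint ranges: [-2.75, 2.75], [-0.79, 2.1], [0.01, 2.65], [-1.57, 4.71], [0.07, 3.14], [-2.87, 2.87]. Speed limits (rad/s): [2.22, 2.22, 2.79, 3.14, 3.14, 3.14].

INTERFACE

Orientations are given as a unit quaternion [x, y, z, w].
In Python, from cell import r, optics gives the robot as it stands. The module is installed in compiled form; this text tells all that it offers. Calls block until the motion is done:
- r.move_to(position, orientation): joint-space move of the TCP to a pose.
- r.move_linear(position, rot=None, vel=0.15): straight line of the TCP; rot=None keeps the orientation; vel is the mean speed in m/s.
- r.set_joints(angles): joint-space move.
- r.set_gripper(opening, squeeze=None): opening from 0.0 (shut) to 1.0 (fully open); squeeze is the grip in N (None keeps the last); returns when the fingers have stopped.
- r.sleep(seconds).
- r.inverse_kinematics(position, orientation): joint angles nearest the present ones, or None.
- optics.get_image(name): name is "scene" or "top" or "wrist"; returns a dict with "pixels" (480x640x3 uint8, red, green, blue), "depth" (480x640 float32, m along the optical axis (not along the pixel's ray), 0 where there is no reading), "fx", "fy", "cx", "cy" (pixels), "D" ([k1, k2, p1, p2, k3] as OpenCV has them; the pictures are not rectified), "camera_from_world" (4x4, takes a point from world to camera coordinates); the wrist camera has in their place "mount" (4x4, takes a point from camera to tool coordinates, whose origin is the TCP and whose axes are the flange's). Camera axes: x right, y down, z forward; pixel columns grow to the right and rows downward; lengths in m; the calibration is good to about 2 mm. A picture is of the moment at which its call begins: read the wrist's pose just before it.
A pose or a line that the arm cannot do raises r.PlanningError and nothing moves.
- r.hand_in(): hands the job in, once; it reports no verdict.
Readings, each from a call of its own:
- r.current_t(): time.
- r.current_q(): joint angles.
- r.current_qvel(): joint speeds.
- r.current_effort(): joint torques, N m.
- r.current_tool_pos(): TCP position.
- r.current_ee_rot(): TCP orientation.
- r.current_contact_force(): force on the tool from outside, world axes, zero at the start.
- r.current_torque(): the same for the moment, N m.
- r.current_opening(): opening from 0.0 (shut) to 1.0 (fully open).
Only numpy, scipy, OpenCV 4.12 (cv2) and the standard library are available. Lean on these libraries where they do the work, as an engineer would, in place of code of your own. Each camera call takes 0.05 s, during which the arm holds its last target.

TASK

The bulb in the microscope's lamp-house has been changed. First turn the quarter-turn fastener on top of the lamp-house until its bar head lies along the two white marks; then fit the loose metal cover squarely over the bulb opening with the fastener's head standing up through the cover's slot, press the cover down against the sprung seal until it lies flush on the lamp-house, and finish while still holding it pressed down there (do not let go). Leave the other things on the bench where they are.

Things in the scene. Friction and masses are not known exactly. Their poses are not given: they have to be found in the camera images.
- lamphouse: fixed grey box 200 (its x) x 140 (y) x 60 mm high; origin at the centre of its underside, z up. In its top, an 80 x 76 mm bulb opening centred at x = -22 mm with a black sprung seal round it (outer 100 x 96 mm); fastener at x = +54, y = 0. Two short white marks beside the fastener lie on a line along the box's y. Cover's home: axes along the box's, centred on it, underside on its top
- fastener (a joint): angle of the fastener in rad, growing anticlockwise from above; 0 = bar head along the lamp-house's y and the white marks, so that the cover's slot passes over it. Range -0.4 to 1.75; starts between 0.7 and 1.5. Stays where it is left, needs about 0.06 N m to turn
- fastener_head (a point): centre of the fastener's steel bar head, 8 mm thick (its x), 26 mm long (its y), 22 mm high; it stands on a slim 7 mm shank, its underside 12 mm and its top 34 mm above the lamp-house's top. Axes turn with the head. Can be pinched across its 8 mm from above
- seal (a joint): how far the sprung seal is pressed in, in m: 0 = its top 6 mm above the lamp-house's top, 0.006 = level with it. The spring pushes up with 4.5 N at 0 and 10.5 N at 0.006, so the cover's own weight does not press it in
- cover_grip (a point): centre of the black grip bar on the loose cover: 50 mm long (its x), 16 mm wide (its y), 36 mm high, standing on the plate. Axes are the cover's. It lies at x = -15 mm, y = 0, 23 mm above the underside, from the plate's centre; the slot's centre is +69 mm along x from it. When the cover is home this point is at (-15, 0, 83) mm in the lamp-house's frame
- cover: the loose cover; origin at the centre of its underside. Flat aluminium plate 160 (x) x 110 (y) x 5 mm thick, about 0.2 kg, lying flat on the bench with its grip bar up. Through slot 15 mm (x) by 34 mm (y) centred at x = +54 mm, y = 0: it takes the fastener's head with 3.5 to 4 mm to spare all round
- slide_box: bystander: white slide box with a grey band, 100 x 75 x 30 mm; origin at the centre of its underside
- dishes: bystander: stack of clear dishes, 68 mm across, 43 mm high; origin at the centre of its underside
- oil_bottle: bystander: small amber bottle, 34 mm across, 70 mm high; origin at the centre of its underside
Mind the look-alikes: they are no part of the job. What is meant by the cover is not brown, red or yellow, and is the smaller of those in its own colour.

How it is judged:
By the outcome, as a careful person would: the job done as asked, in the order asked, and still so for the second after the job is handed in, while the arm keeps its last pose, push and grip.
It also fails if it takes over 61 s, if anything falls off the work surface, if the arm or the gripper's body presses on something with over 40 N, if the wrist force passes 120 N, or if a joint passes its speed limit or range.

## Working session

There is one attempt and no reset: what is moved stays moved. The work goes in short steps, each a Python script; the robot and the scene stay as the last script left them, time stands still between calls to the robot, and variables do not carry over. Pictures are saved under pics/ and viewed, and the job is handed in when it is done.

```bash
mkdir -p pics; ls
cat > h.py <<'E'
import numpy as np, cv2
from cell import r, optics
from scipy.spatial.transform import Rotation as R
def grab(n):
    p=np.array(r.current_tool_pos());q=np.array(r.current_ee_rot())
    im=optics.get_image(n)
    if n=="wrist":
        T=np.eye(4);T[:3,:3]=R.from_quat(q).as_matrix();T[:3,3]=p
        im["wfc"]=T@np.array(im["mount"])
    else: im["wfc"]=np.linalg.inv(np.array(im["camera_from_world"]))
    im["K"]=np.array([[im["fx"],0,im["cx"]],[0,im["fy"],im["cy"]],[0,0,1]])
    im["D"]=np.array(im["D"],float)
    return im
def save(im,fn): cv2.imwrite("pics/"+fn,cv2.cvtColor(im["pixels"],cv2.COLOR_RGB2BGR))
def rays(im,uv):
    n=cv2.undistortPoints(np.array(uv,float).reshape(-1,1,2),im["K"],im["D"]).reshape(-1,2)
    d=np.c_[n,np.ones(len(n))]@im["wfc"][:3,:3].T
    return im["wfc"][:3,3],d
def toplane(im,uv,z):
    o,d=rays(im,uv); return o+d*((z-o[2])/d[:,2])[:,None]
def tri(im1,uv1,im2,uv2):
    o1,d1=rays(im1,[uv1]);o2,d2=rays(im2,[uv2]);a,b=d1[0],d2[0]
    s=np.linalg.lstsq(np.c_[a,-b],o2-o1,rcond=None)[0]
    p,q=o1+a*s[0],o2+b*s[1]; return (p+q)/2,np.linalg.norm(p-q)
def bydepth(im,uv):
    uv=np.array(uv).reshape(-1,2);o,d=rays(im,uv)
    z=im["depth"][uv[:,1].astype(int),uv[:,0].astype(int)]
    return o+d*z[:,None]
def down(yaw): # tool z down, tool y axis at angle yaw in world
    y=np.array([np.cos(yaw),np.sin(yaw),0]);z=np.array([0,0,-1.]);x=np.cross(y,z)
    return R.from_matrix(np.c_[x,y,z]).as_quat()
E
python3 - <<'E'
from h import *
for n in ["scene","top","wrist"]:
    im=grab(n);save(im,n+"0.png");np.save(n+"0.npy",im,allow_pickle=True);print(n,im["wfc"].round(3).tolist(),im["fx"],im["D"])
print(r.current_t(),r.finger_overhang,r.current_ee_rot(),R.from_quat(r.current_ee_rot()).as_matrix().round(3),r.current_contact_force())
E
```

```text
pics
scene [[-0.089, 0.752, -0.654, 1.18], [0.996, 0.067, -0.058, 0.061], [-0.0, -0.656, -0.755, 0.795], [0.0, 0.0, 0.0, 1.0]] 443.15852519539294 [-0.09924467  0.          0.          0.          0.        ]
top [[-0.005, -0.999, 0.052, 0.455], [-1.0, 0.005, -0.01, -0.009], [0.01, -0.052, -0.999, 1.395], [0.0, 0.0, 0.0, 1.0]] 501.0718386830893 [-0.11504285  0.          0.          0.          0.        ]
wrist [[0.433, 0.863, 0.259, 0.172], [0.901, -0.415, -0.126, 0.527], [-0.001, 0.288, -0.958, 0.374], [0.0, 0.0, 0.0, 1.0]] 389.1283861440813 [0.02260439 0.         0.         0.         0.        ]
0.15 0.022 [ 2.22026303e-01  9.75040586e-01 -4.03480614e-04 -1.12481064e-04] [[-0.901  0.433 -0.   ]
 [ 0.433  0.901 -0.001]
 [ 0.    -0.001 -1.   ]] [ 0.5852736  -0.69968581  0.1562531 ]
```

View pics/scene0.png

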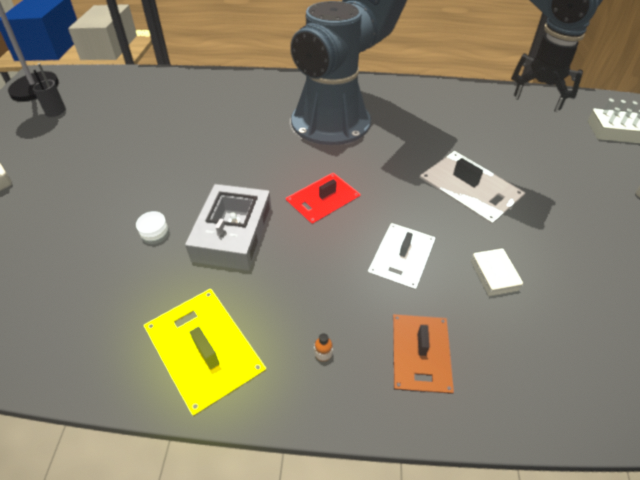

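View pics/top0.png

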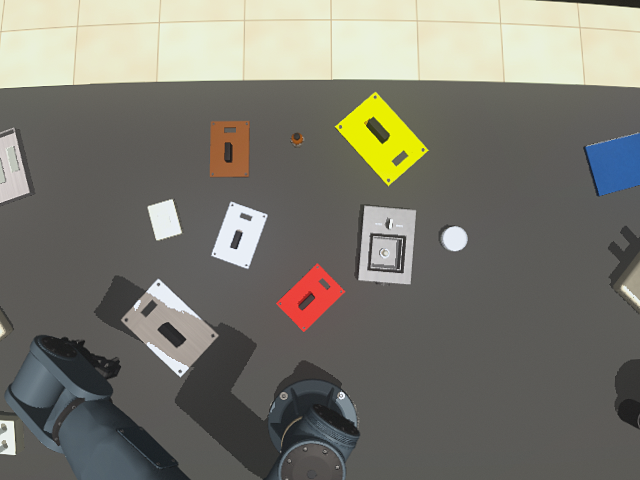

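View pics/wrist0.png

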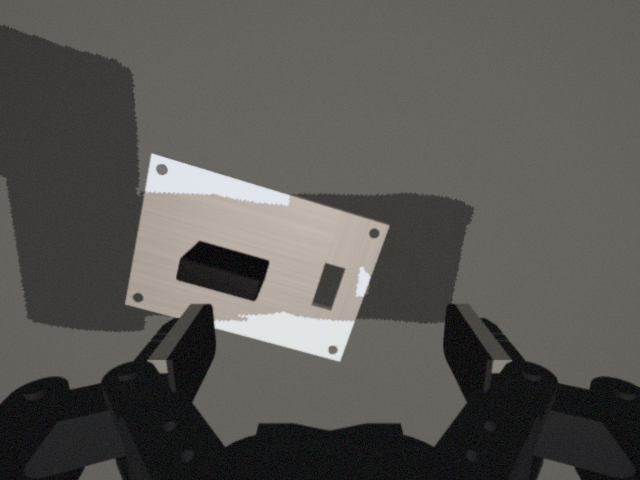

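Candidates in the top view are yellow (381,138), brown (230,148), red (311,297), large silver (170,327) and small silver (240,235). By the description I choose the small silver one at (240,235). Next I check sizes, heights and a close crop.

Run:
```python
from h import *
im=np.load("top0.npy",allow_pickle=True).item()
px=im["pixels"].astype(int);hsv=cv2.cvtColor(im["pixels"],cv2.COLOR_RGB2HSV)
m=((hsv[...,2]>150)).astype(np.uint8)
for name,(x0,y0,x1,y1) in dict(cover=(205,195,275,275),big=(115,270,225,385)).items():
    mm=np.zeros_like(m);mm[y0:y1,x0:x1]=m[y0:y1,x0:x1]
    c=max(cv2.findContours(mm,0,2)[0],key=cv2.contourArea)
    b=cv2.boxPoints(cv2.minAreaRect(c));P=toplane(im,b,0.005);print(name,b.round(1).tolist(),P[:,:2].round(4).tolist(),[np.linalg.norm(P[i]-P[i-1]).round(4) for i in range(4)])
print("box approx",toplane(im,[[363,206],[415,208],[411,284],[358,282],[389,224],[387,252]],.06).round(3))
print("depthpts",bydepth(im,[[389,214],[240,250],[236,240],[404,275]]).round(3))
print("others",toplane(im,[[165,220],[297,139],[453,238]],0.02).round(3))
a=np.hstack([cv2.resize(im["pixels"][190:290,195:295],(400,400),interpolation=cv2.INTER_CUBIC),cv2.resize(im["pixels"][195:295,340:440],(400,400),interpolation=cv2.INTER_CUBIC)])
cv2.imwrite("pics/crop0.png",a[...,::-1])
```

```text
cover [[210.1999969482422, 255.1999969482422], [230.10000610351562, 200.39999389648438], [267.79998779296875, 214.10000610351562], [247.89999389648438, 268.8999938964844]] [[0.4669, 0.282], [0.6196, 0.2269], [0.5806, 0.1213], [0.4286, 0.1767]] [np.float64(0.112), np.float64(0.1624), np.float64(0.1126), np.float64(0.1618)]
big [[118.69999694824219, 319.29998779296875], [157.89999389648438, 277.79998779296875], [218.8000030517578, 335.29998779296875], [179.6999969482422, 376.79998779296875]] [[0.2874, 0.5425], [0.4041, 0.4298], [0.2446, 0.2579], [0.1282, 0.3688]] [np.float64(0.2356), np.float64(0.1622), np.float64(0.2345), np.float64(0.1608)]
box approx [[ 0.596 -0.139  0.06 ]
 [ 0.591 -0.28   0.06 ]
 [ 0.387 -0.266  0.06 ]
 [ 0.393 -0.124  0.06 ]
 [ 0.548 -0.208  0.06 ]
 [ 0.473 -0.202  0.06 ]]
depthpts [[ 0.575 -0.209  0.057]
 [ 0.481  0.199  0.005]
 [ 0.507  0.204  0.041]
 [ 0.411 -0.248  0.058]]
others [[ 0.565  0.406  0.02 ]
 [ 0.789  0.039  0.02 ]
 [ 0.511 -0.393  0.02 ]]
```

View pics/crop0.png

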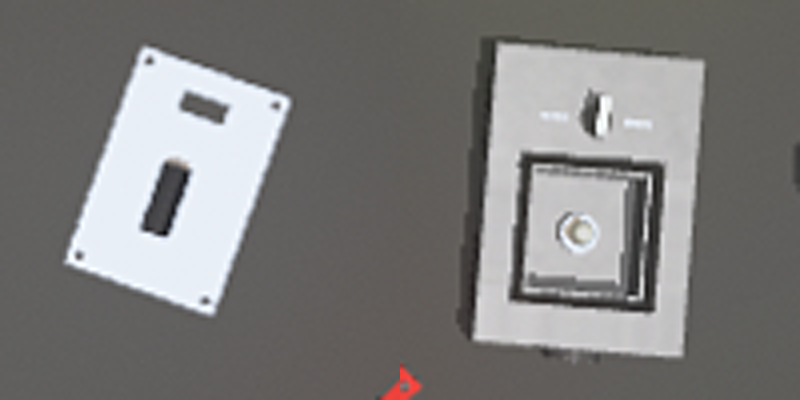

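Run:
```python
from h import *
yaw=np.radians(70)
for yy in (yaw,yaw+np.pi):
    print(r.inverse_kinematics([0.545,-0.206,0.26],down(yy)))
yb=yaw if abs(r.inverse_kinematics([0.545,-0.206,0.26],down(yaw))[5])<2.2 else yaw+np.pi
r.move_to([0.545,-0.206,0.26],down(yb))
im=grab("wrist");save(im,"w1.png");np.save("w1.npy",im,allow_pickle=True)
r.move_linear([0.525,-0.206,0.21])
im=grab("wrist");save(im,"w2.png");np.save("w2.npy",im,allow_pickle=True)
print(yb,r.current_t())
```

```text
[-4.41277254e-01  4.03362113e-01  1.55718309e+00 -4.44089210e-16
  1.18104745e+00 -1.66300773e+00]
[-4.41277254e-01  4.03362113e-01  1.55718309e+00 -4.44089210e-16
  1.18104745e+00  1.47858492e+00]
1.2217304763960306 3.4583
```

View pics/w1.png

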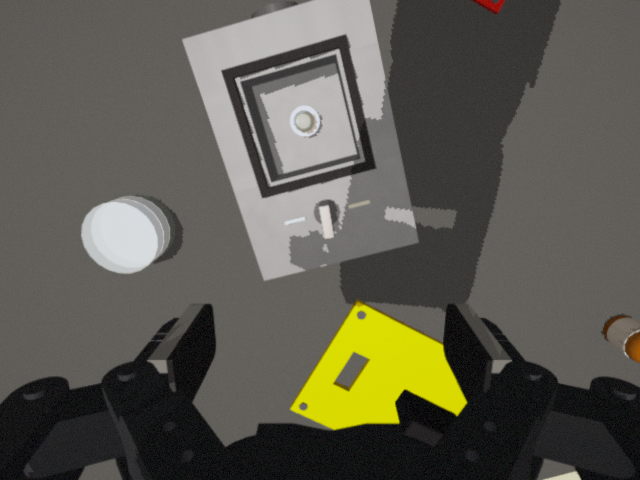

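View pics/w2.png

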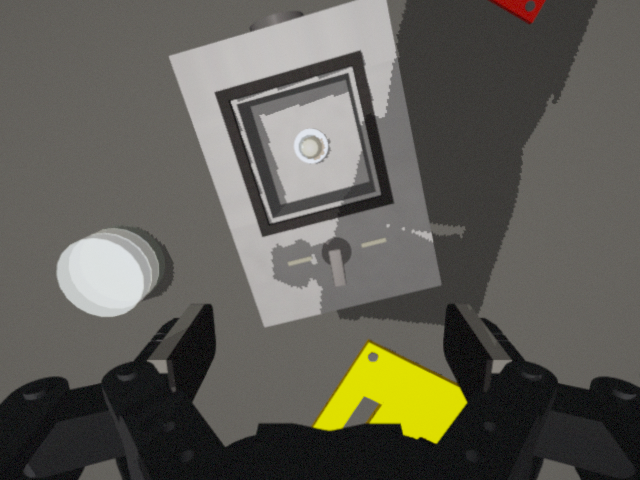

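w1 shows the box with marks at (295,221) and (359,204) and the head near (326,222). In w2 the marks are at (300,261) and (373,243) and the head is near (338,268). The head lies roughly across the marks' line. I enlarge both to get exact pixels.

Run:
```python
from h import *
a=[]
for f,(x,y) in (("w1",(270,180)),("w2",(285,220))):
    im=np.load(f+".npy",allow_pickle=True).item()
    a.append(cv2.resize(im["pixels"][y:y+75,x:x+100],(800,600),interpolation=cv2.INTER_CUBIC)[:, :])
    
for i,b in enumerate(a): cv2.imwrite(f"pics/cw{i+1}.png",b[...,::-1])
```

```text
(no output)
```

View pics/cw1.png

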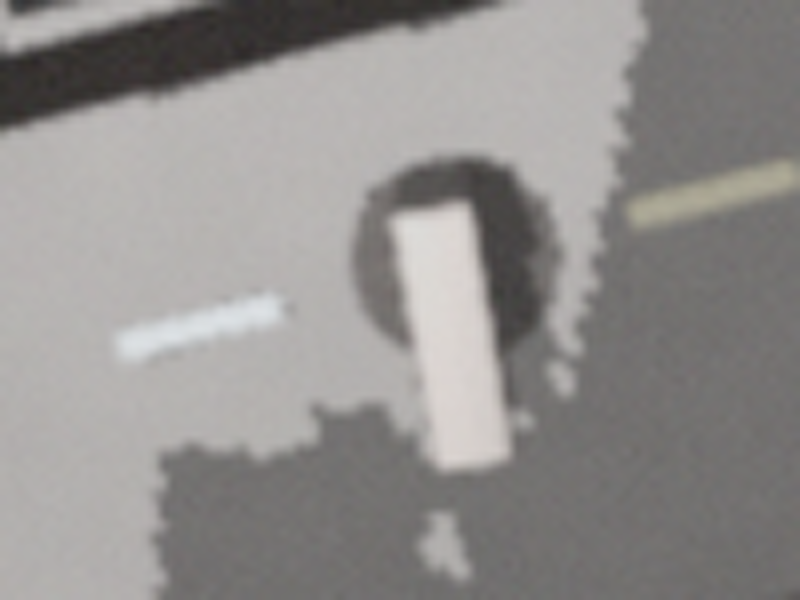

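View pics/cw2.png

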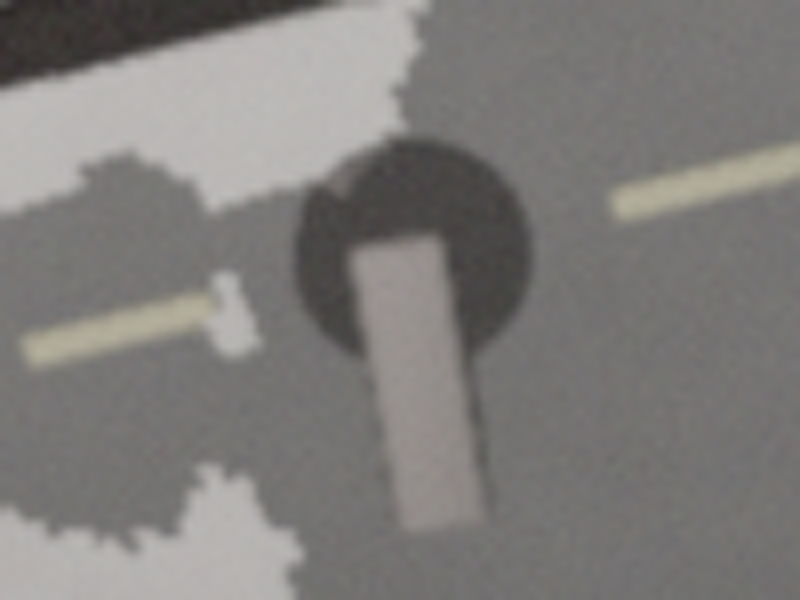

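```bash
cat > an.py <<'E'
from h import *
w1=np.load("w1.npy",allow_pickle=True).item();w2=np.load("w2.npy",allow_pickle=True).item()
f=lambda L,o:(np.array(L,float)+.5)/8-.5+np.array(o)
H1=f([(392,213),(468,205),(511,458),(440,470)],(270,180));H2=f([(352,250),(440,236),(490,522),(404,531)],(285,220))
M1=f([(118,350),(282,305),(628,216),(795,173)],(270,180));M2=f([(25,354),(210,305),(615,205),(800,158)],(285,220))
B1=np.array([(265,280),(418,241)]);B2=np.array([(264,326),(441,286)])
for n,a,b in (("head",H1,H2),("mark",M1,M2),("box",B1,B2)):
    for u,v in zip(a,b): p,e=tri(w1,u,w2,v);print(n,p.round(4),round(e,4))
for im,H,M in ((w1,H1,M1),(w2,H2,M2)):
    P=toplane(im,H,.094);c=P.mean(0);d=(P[2]+P[3]-P[0]-P[1]);print("head c",c.round(4),"dir deg",np.degrees(np.arctan2(-d[1],-d[0])).round(1),[np.linalg.norm(P[i]-P[i-1]).round(4) for i in range(4)])
    P=toplane(im,M,.06);d=P[0]-P[3];print("marks c",P.mean(0).round(4),np.degrees(np.arctan2(d[1],d[0])).round(1))
    d=P[1]-P[2];print(np.degrees(np.arctan2(d[1],d[0])).round(1))
print(toplane(w1,B1,.06),toplane(w2,B2,.06))
E
python3 an.py
```

```text
head [ 0.5315 -0.2085  0.0976] 0.0001
head [ 0.5338 -0.2019  0.0943] 0.0001
head [ 0.5582 -0.2063  0.0955] 0.0002
head [ 0.5579 -0.2135  0.0923] 0.0001
mark [ 0.5428 -0.245   0.0596] 0.0001
mark [ 0.544  -0.2269  0.0602] 0.0004
mark [ 0.5473 -0.1889  0.061 ] 0.0003
mark [ 0.5493 -0.1713  0.0597] 0.0003
box [ 0.586  -0.2819  0.0571] 0.0013
box [ 0.5917 -0.1443  0.0737] 0.0006
head c [ 0.5455 -0.2077  0.094 ] dir deg 169.7 [np.float64(0.0256), np.float64(0.0072), np.float64(0.0251), np.float64(0.0069)]
marks c [ 0.5459 -0.208   0.06  ] -95.0
-95.2
head c [ 0.5456 -0.2076  0.094 ] dir deg 169.9 [np.float64(0.0249), np.float64(0.0072), np.float64(0.0253), np.float64(0.0072)]
marks c [ 0.5459 -0.2081  0.06  ] -95.0
-95.4
[[ 0.58528378 -0.2804362   0.06      ]
 [ 0.59677529 -0.142391    0.06      ]] [[ 0.58446509 -0.28149148  0.06      ]
 [ 0.59888883 -0.14272491  0.06      ]]
```

Triangulated heights are 0.060 for the marks and 0.095 for the head top, matching the text. The fastener is at (0.5457,-0.2079), the box x axis is at -5°, and the fastener angle is about 1.48 rad. Now I pinch and turn it.

Run:
```python
from h import *
c=[0.5457,-0.2079];a=np.radians(79.8);b=np.radians(-5.1)
r.set_gripper(0.4)
r.move_to([*c,0.15],down(a))
r.move_linear([*c,0.091],vel=0.1); print(r.current_contact_force())
r.set_gripper(0.0,40); print(r.current_opening()*85,r.current_contact_force(),r.current_torque())
r.move_to([*c,0.091],down(b)); print(r.current_torque(),r.current_contact_force(),r.current_opening()*85)
print(r.current_tool_pos(),R.from_quat(r.current_ee_rot()).as_matrix().round(3)[:2,1])
r.set_gripper(0.4)
r.move_linear([*c,0.17],vel=0.15)
p=np.array([0.54,-0.2079,0.24]);r.move_to(p,down(b))
im=grab("wrist");save(im,"w3.png");np.save("w3.npy",im,allow_pickle=True)
print(r.current_t())
```

```text
[-0.11488258 -0.77246823  0.18422854]
6.97391905506145 [-1.64291427  1.40418372  6.32086374] [ 0.12714375  0.22085373 -0.04197213]
[-0.4208092   0.83611041 -0.08398678] [-4.1090065  -2.70681528  7.36118858] 7.238873051875633
[ 0.54554226 -0.20836838  0.09175467] [ 0.996 -0.089]
8.275
```

View pics/w3.png

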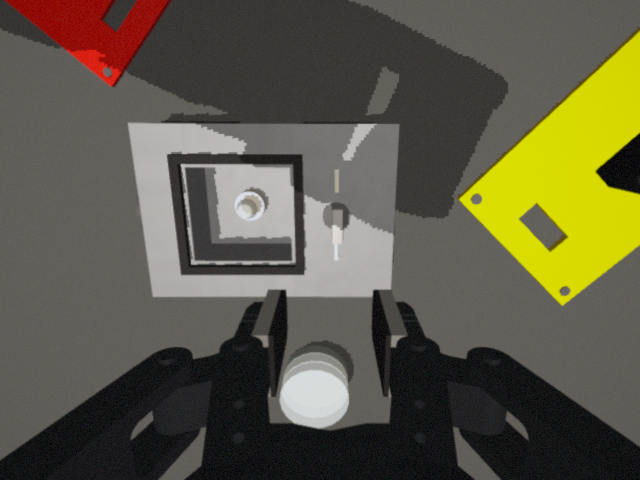

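The head at (337,225) now lies in line with the marks at (337,180) and (336,250). I measure it closely.

Run:
```python
from h import *
im=np.load("w3.npy",allow_pickle=True).item()
b=cv2.resize(im["pixels"][160:280,270:400],(780,720),interpolation=cv2.INTER_CUBIC)[:600]
cv2.imwrite("pics/cw3.png",b[...,::-1])
# seal outer edges
g=cv2.cvtColor(im["pixels"],cv2.COLOR_RGB2GRAY)
m=(g<60).astype(np.uint8);mm=np.zeros_like(m);mm[145:285,160:312]=m[145:285,160:312]
n,l,s,c=cv2.connectedComponentsWithStats(mm);i=1+np.argmax(s[1:,4]);print(s[i])
cn=max(cv2.findContours((l==i).astype(np.uint8),0,2)[0],key=cv2.contourArea)
q=cv2.boxPoints(cv2.minAreaRect(cn));print(q)
```

```text
[ 168  154  136  120 4065]
[[168. 154.]
 [303. 154.]
 [303. 273.]
 [168. 273.]]
```

View pics/cw3.png

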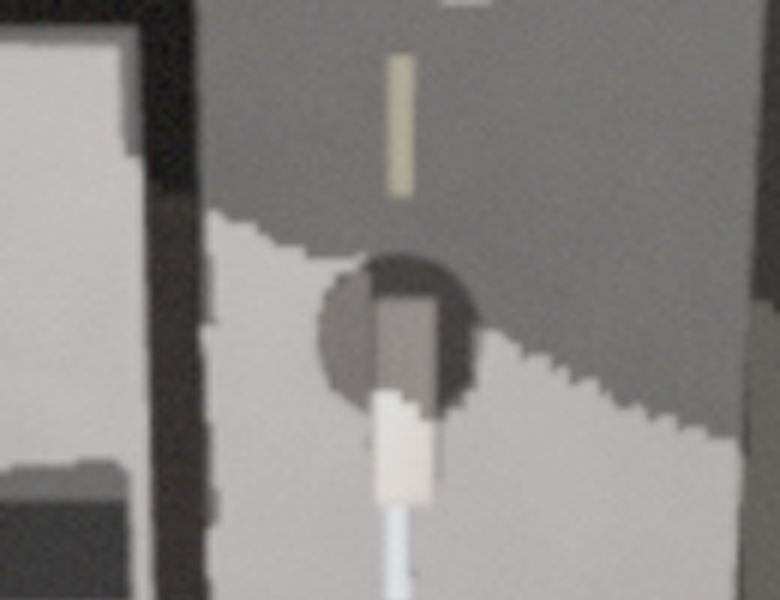

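Run:
```python
from h import *
im=np.load("w3.npy",allow_pickle=True).item()
f=lambda L:(np.array(L,float)+.5)/6-.5+np.array([270,160])
P=toplane(im,f([(374,297),(438,297),(433,505),(373,505)]),.094);d=P[0]+P[1]-P[2]-P[3]
print("head",P.mean(0).round(4),np.degrees(np.arctan2(d[1],d[0])).round(1))
P=toplane(im,np.vstack([f([(401,55),(400,197)]),[[336.2,243],[336.0,261]]]),.06);d=P[0]-P[3]
print("marks",P.round(4).tolist(),np.degrees(np.arctan2(d[1],d[0])).round(1))
P=toplane(im,[(129,123),(399.5,124),(391,296.5),(153,296.5)],.06);print(P.round(4).tolist(),P.mean(0))
for i in (0,2):
  d=P[i+1]-P[i];print(np.degrees(np.arctan2(d[1],d[0])).round(2))
P=toplane(im,[(168,154),(302.5,154),(305.5,273),(181,273)],.066);print(P.round(4).tolist(),P.mean(0))
```

```text
head [ 0.5458 -0.2076  0.094 ] 84.4
marks [[0.5491, -0.1711, 0.06], [0.5474, -0.1893, 0.06], [0.5439, -0.2305, 0.06], [0.5424, -0.246, 0.06]] 84.9
[[0.3997, -0.1245, 0.06], [0.5983, -0.1426, 0.06], [0.586, -0.2819, 0.06], [0.3864, -0.2638, 0.06]] [ 0.49261217 -0.20320833  0.06      ]
-5.2
174.82
[[0.4258, -0.1487, 0.066], [0.5249, -0.1573, 0.066], [0.5169, -0.2519, 0.066], [0.4165, -0.2428, 0.066]] [ 0.4710254  -0.20017155  0.066     ]
```

Run:
```python
from h import *
a=np.radians(70);
r.move_to([0.53,0.20,0.235],down(a))
im=grab("wrist");save(im,"w4.png");np.save("w4.npy",im,allow_pickle=True)
r.move_linear([0.505,0.205,0.195])
im=grab("wrist");save(im,"w5.png");np.save("w5.npy",im,allow_pickle=True)
print(r.current_t())
```

```text
10.35
```

View pics/w4.png

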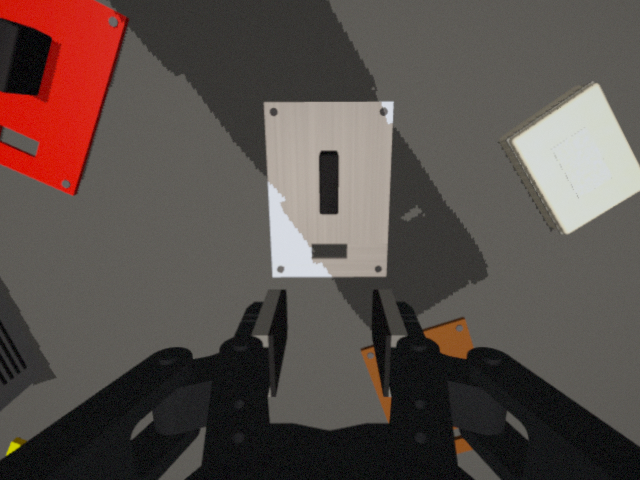

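View pics/w5.png

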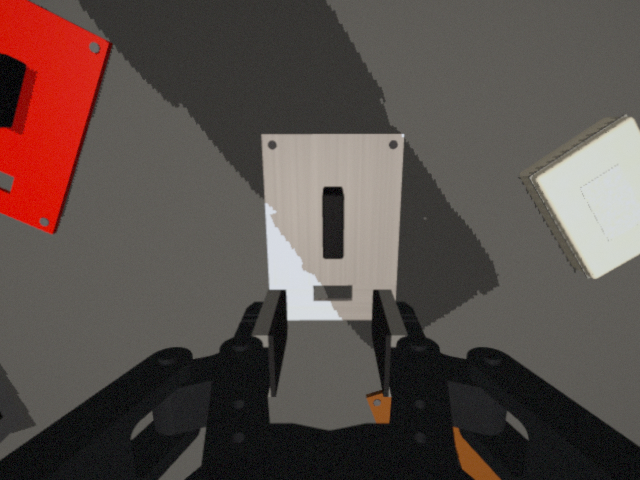

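The cover is seen squarely in both views: the bar is at (329,182) in w4 and (333,223) in w5, and the slot at (330,251) in w4 and (333,293) in w5. Now I measure corners and bar top.

Run:
```python
from h import *
for f,(x,y) in (("w4",(258,95)),("w5",(250,125))):
    im=np.load(f+".npy",allow_pickle=True).item()
    b=cv2.resize(im["pixels"][y:y+200,x:x+160],(480,600),interpolation=cv2.INTER_CUBIC);b2=cv2.resize(cv2.convertScaleAbs(im["pixels"],alpha=2.2)[(145 if f=="w4" else 180):,310:][:90,:48],(320,600),interpolation=cv2.INTER_CUBIC)
    cv2.imwrite("pics/c"+f+".png",np.hstack([b,b2])[...,::-1])
```

```text
(no output)
```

View pics/cw4.png

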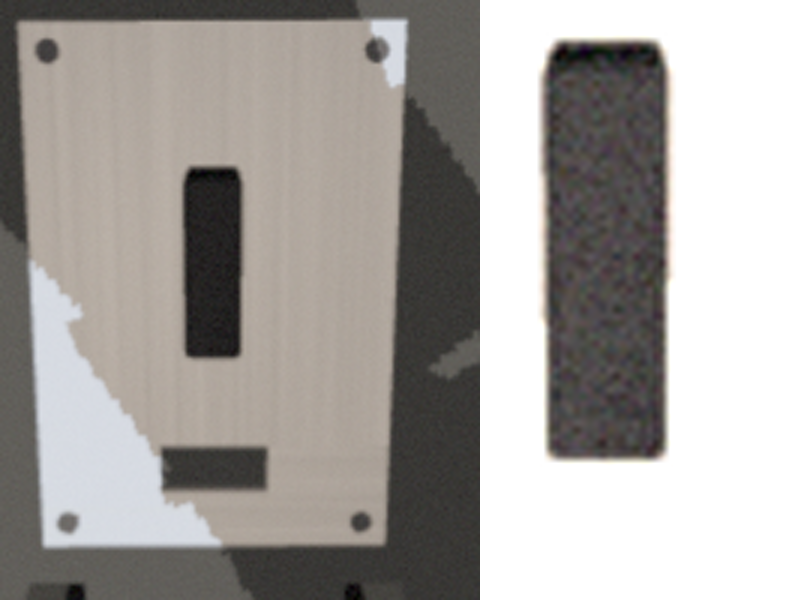

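View pics/cw5.png

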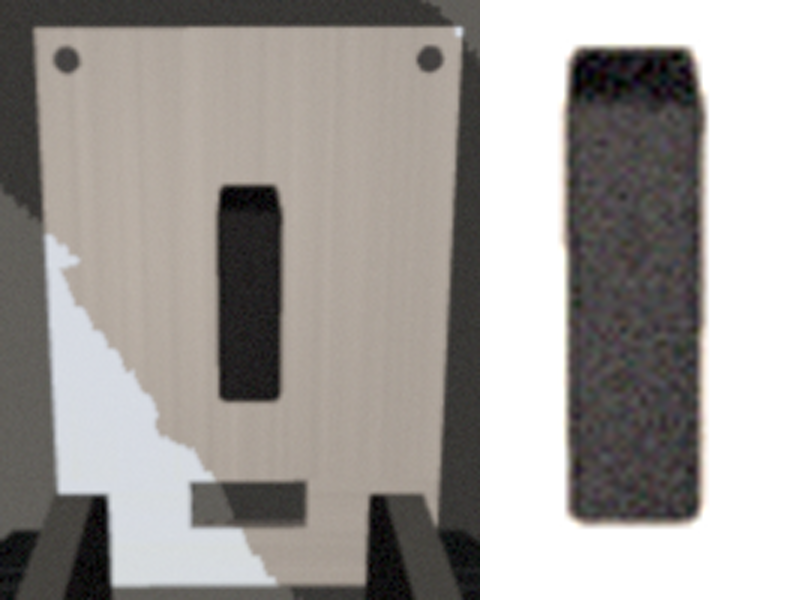

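Run:
```python
from h import *
w={k:np.load(k+".npy",allow_pickle=True).item() for k in("w4","w5")}
s=20/3
bar={"w4":(np.array([(66,72),(188,72),(186,458),(67,458)])+.5)/s-.5+[310,145],"w5":(np.array([(88,104),(223,104),(222,522),(89,522)])+.5)/s-.5+[310,180]}
slot={"w4":(np.array([(162,448),(267,448),(267,490),(163,490)])+.5)/3-.5+[258,95],"w5":(np.array([(192,482),(306,482),(306,526),(192,526)])+.5)/3-.5+[250,125]}
pl={"w4":(np.array([(17,21),(407,19),(386,545),(43,547)])+.5)/3-.5+[258,95]}
far5=(np.array([(33,28),(463,27)])+.5)/3-.5+[250,125]
print("tri bar",[tri(w["w4"],a,w["w5"],b)[0].round(4).tolist() for a,b in zip(bar["w4"],bar["w5"])])
print("tri slot",[tri(w["w4"],a,w["w5"],b)[0].round(4).tolist() for a,b in zip(slot["w4"],slot["w5"])])
print("tri far",[tri(w["w4"],a,w["w5"],b)[0].round(4).tolist() for a,b in zip(pl["w4"],far5)])
ang=lambda d:np.degrees(np.arctan2(d[1],d[0])).round(2)
for k in w:
    B=toplane(w[k],bar[k],.041);S=toplane(w[k],slot[k],.005)
    print(k,"bar",B.mean(0).round(4),ang(B[2]+B[3]-B[0]-B[1]),"slot",S.mean(0).round(4),"bar->slot",ang(S.mean(0)-B.mean(0)),np.linalg.norm((S.mean(0)-B.mean(0))[:2]).round(4))
P=toplane(w["w4"],pl["w4"],.005);print("plate",P.mean(0).round(4),ang(P[3]-P[0]),ang(P[2]-P[1]),ang(P[0]-P[1])-90)
```

```text
tri bar [[0.4848, 0.2076, 0.0357], [0.4899, 0.2214, 0.0356], [0.5337, 0.2055, 0.041], [0.5286, 0.1915, 0.0409]]
tri slot [[0.5616, 0.1701, 0.0048], [0.5731, 0.2011, 0.0043], [0.5867, 0.1965, 0.0036], [0.5751, 0.1651, 0.0038]]
tri far [[0.429, 0.1771, 0.0072], [0.4662, 0.2801, 0.0085]]
w4 bar [0.509  0.2065 0.041 ] -20.22 slot [0.5738 0.1834 0.005 ] bar->slot -19.67 0.0688
w5 bar [0.5087 0.2067 0.041 ] -19.89 slot [0.5737 0.1833 0.005 ] bar->slot -19.78 0.069
plate [0.523  0.2015 0.005 ] -19.96 -19.78 -199.84
```

Run:
```python
from h import *
c=[0.5088,0.2066];a=np.radians(70.15)
r.set_gripper(0.45)
r.move_to([*c,0.09],down(a))
r.move_linear([*c,0.032],vel=0.08); print(r.current_contact_force())
r.set_gripper(0.0,90); print(r.current_opening()*85,r.current_contact_force(),r.current_torque(),r.current_tool_pos())
r.move_linear([*c,0.18],vel=0.15)
print(r.current_contact_force(),r.current_torque(),r.current_opening()*85,r.current_t())
im=grab("wrist");save(im,"w6.png");np.save("w6.npy",im,allow_pickle=True)
```

```text
[ 0.95090725 -0.16441945  0.07529083]
14.55048646976426 [-1.4907905   0.55305672  5.56982832] [-0.07319669  0.20690448 -0.06143198] [0.50919199 0.2067195  0.0327019 ]
[-0.44320796  0.01612243 -1.62993775] [ 0.04902169 -0.01266571 -0.02723345] 14.753743988697872 13.4167
```

View pics/w6.png

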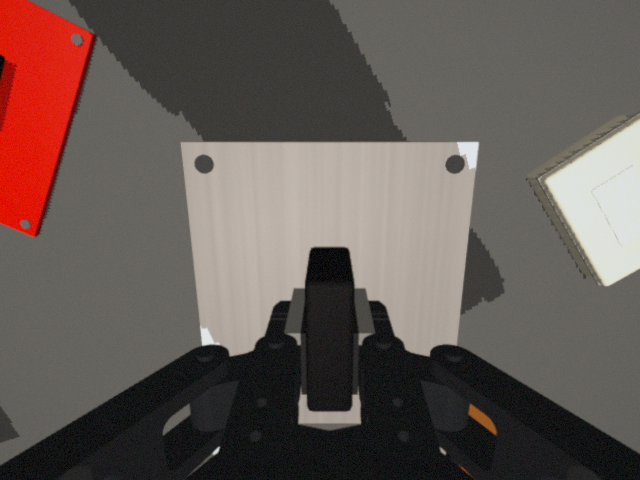

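```bash
cat > held.py <<'E'
from h import *
def held(im,uv,zt,p,q):
    P=toplane(im,uv,p[2]-0.0277); Rt=R.from_quat(q).as_matrix()
    y=Rt[:,1];cx=np.array([y[1],-y[0],0]) # cover x nominal
    d=P-p; return np.c_[d@cx,d@y]
E
python3 - <<'E'
from held import *
im=np.load("w6.npy",allow_pickle=True).item()
p=np.array(r.current_tool_pos());q=r.current_ee_rot()
h=held(im,[(180.7,142.5),(479,142),(204,164),(455.5,163.5)],0,p,q);print((h*1000).round(1),p)
e=h[0]-h[1];print(np.degrees(np.arctan2(e[0],-e[1])) if e[1]<0 else np.degrees(np.arctan2(-e[0],e[1])))
for uv in [(200,180),(450,180),(220,300),(440,300),(330,180)]: print(uv,bydepth(im,[uv])[0].round(4))
E
```

```text
[[-65.  -54.8]
 [-65.1  55.6]
 [-57.1 -47. ]
 [-57.3  47.7]] [0.50833095 0.20644899 0.17901313]
0.07885313674070188
(200, 180) [0.4436 0.1774 0.1506]
(450, 180) [0.476  0.2672 0.1511]
(220, 300) [0.4921 0.1639 0.1511]
(440, 300) [0.5228 0.2503 0.1521]
(330, 180) [0.4602 0.2243 0.1525]
```

Run:
```python
from held import *
c=np.array([0.4771,-0.2015]);q=down(np.radians(84.85))
r.move_to([*c,0.18],q)
r.sleep(.3)
p=np.array(r.current_tool_pos());print(p,r.current_contact_force(),np.degrees(np.arctan2(*R.from_quat(r.current_ee_rot()).as_matrix()[[1,0],1])))
e=c-p[:2]
r.move_linear([*(c+e),0.135],vel=0.15);r.sleep(.2)
p=np.array(r.current_tool_pos());print(p,r.current_contact_force())
for n in("wrist","scene","top"):
    im=grab(n);save(im,n+"7.png");np.save(n+"7.npy",im,allow_pickle=True)
print(r.current_t())
im=grab("scene")
b=np.hstack([cv2.resize(im["pixels"][160:290,160:290],(400,400),interpolation=cv2.INTER_CUBIC),cv2.resize(grab("top")["pixels"][190:300,335:445],(400,400),interpolation=cv2.INTER_CUBIC)]);cv2.imwrite("pics/c7.png",b[...,::-1])
```

```text
[ 0.47728057 -0.20109417  0.17998268] [ 0.1766301  -0.14592549 -1.61081265] 84.88793810723018
[ 0.47741848 -0.20215332  0.13598518] [ 0.04139061 -0.54169129 -0.92026926]
16.0833
```

View pics/wrist7.png

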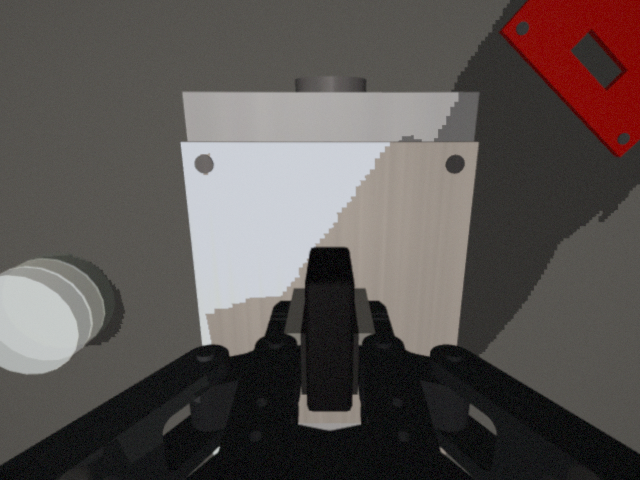

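View pics/c7.png

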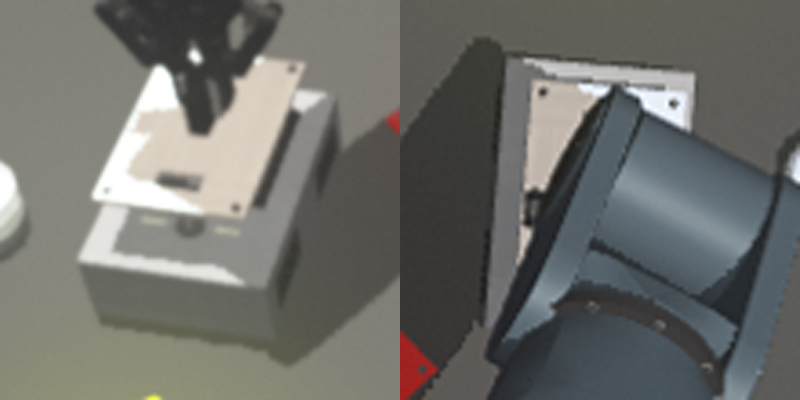

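The wrist view shows the cover edge at (181,142)–(479,142), unchanged in the grip. It is parallel to the lamp-house rear edge at (182,92)–(478,93). I check the lateral offset, then descend.

Run:
```python
from held import *
im=np.load("wrist7.npy",allow_pickle=True).item()
p=np.array(r.current_tool_pos());q=r.current_ee_rot();y=R.from_quat(q).as_matrix()[:,1];cx=np.array([y[1],-y[0],0])
B=toplane(im,[(182,92),(478.7,93)],.06);print("box rear",B.round(4).tolist(),"rel tool x,y mm",((B-p)@np.c_[cx,y]*1000).round(1).tolist())
print("plate",(held(im,[(181,142.5),(479,142.2)],0,p,q)*1000).round(1).tolist())
```

```text
box rear [[0.3863, -0.2636, 0.06], [0.3993, -0.1242, 0.06]] rel tool x,y mm [[-84.8, -69.5], [-84.3, 70.5]]
plate [[-64.4, -55.1], [-64.5, 55.5]]
```

Run:
```python
from held import *
c=np.array([0.4771,-0.2018])
def go(z,v):
    r.move_linear([*c,z],vel=v);r.sleep(.15)
    print(z,np.round(r.current_tool_pos(),4),np.round(r.current_contact_force(),1),np.round(r.current_torque(),2),r.current_t())
    return np.array(r.current_contact_force())
for z in (0.12,0.108,0.101):
    f=go(z,0.06)
    if np.linalg.norm(f)>8: break
```

```text
0.12 [ 0.4772 -0.2018  0.1201] [-0.9  0.1 -2.3] [-0.07  0.01 -0.01] 16.7333
0.108 [ 0.4772 -0.2018  0.1081] [ 0.7 -0.5 -3. ] [-0.04  0.05 -0.02] 17.2333
0.101 [ 0.4771 -0.2018  0.101 ] [-1.2 -0.4 -1.8] [-0.01  0.04 -0.  ] 17.65
```

Free so far, and the slot is around the head. Now I press.

Run:
```python
from held import *
c=np.array([0.4771,-0.2018])
for z in (0.0985,0.0965,0.0945,0.093,0.092,0.091,0.090,0.089):
    r.move_linear([*c,z],vel=0.03);r.sleep(.25)
    f=np.array(r.current_contact_force())
    print(z,np.round(r.current_tool_pos(),4),f.round(1),np.round(r.current_torque(),2),round(r.current_t(),2))
    if f[2]>24: break
for n in("wrist","scene"):
    im=grab(n);save(im,n+"8.png");np.save(n+"8.npy",im,allow_pickle=True)
b=cv2.resize(np.load("scene8.npy",allow_pickle=True).item()["pixels"][170:280,170:290],(720,660),interpolation=cv2.INTER_CUBIC)[:600];cv2.imwrite("pics/c8.png",b[...,::-1])
```

```text
0.0985 [ 0.4773 -0.2019  0.0987] [ 1.1 -0.8  1. ] [-0.13 -0.24  0.01] 18.15
0.0965 [ 0.4773 -0.2019  0.0966] [ 1.  -0.1  4.1] [-0.13 -0.3   0.08] 18.65
0.0945 [ 0.4773 -0.2019  0.0947] [ 0.6 -1.2  5.4] [-0.17 -0.22 -0.01] 19.15
0.093 [ 0.4773 -0.2019  0.0933] [ 1.3 -0.3  8.2] [-0.09 -0.11 -0.  ] 19.65
0.092 [ 0.4773 -0.2019  0.0927] [-0.7 -0.  12.9] [ 0.07  0.16 -0.02] 20.15
0.091 [ 0.4774 -0.2019  0.0926] [-7.   2.7 27.7] [0.41 0.89 0.05] 20.65
```

View pics/c8.png

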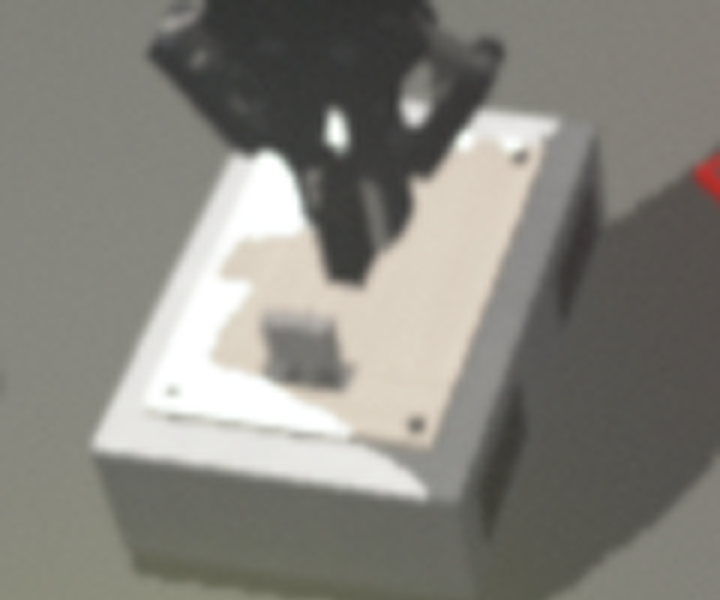

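View pics/wrist8.png

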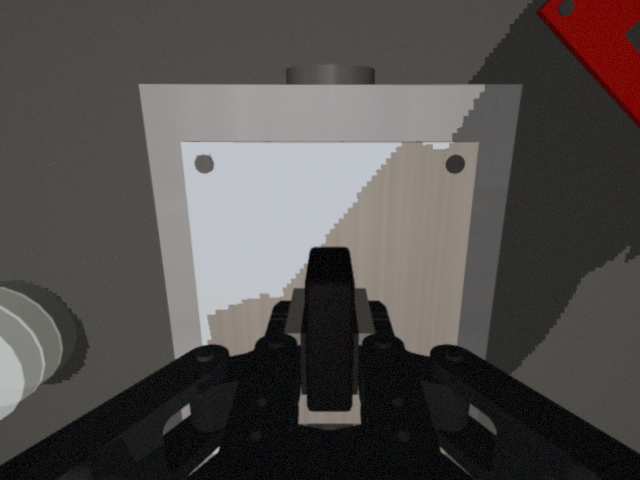

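Run:
```python
from held import *
r.sleep(1.0)
print(np.round(r.current_tool_pos(),4),np.round(r.current_contact_force(),1),np.round(r.current_torque(),2),r.current_opening()*85,r.current_t())
im=grab("wrist");p=np.array(r.current_tool_pos());q=r.current_ee_rot();y=R.from_quat(q).as_matrix()[:,1];cx=np.array([y[1],-y[0],0])
print("tool z axis",R.from_quat(q).as_matrix()[:,2].round(4))
B=toplane(im,[(139.5,85),(521.5,85.5)],.06);print("box rear",((B-p)@np.c_[cx,y]*1000).round(1).tolist())
print("plate",(held(im,[(181,142.3),(479,142.3)],0,p,q)*1000).round(1).tolist())
def med(im,u,v,k=4):
    return np.median([bydepth(im,[(a,b)])[0][2] for a in range(u-k,u+k+1) for b in range(v-k,v+k+1)])
for n,uv in dict(pl=(220,190),pr=(440,190),pn=(225,310),pn2=(440,310),pc=(330,190),bl=(165,150),br=(495,150),brear=(330,110),b4=(190,330),b5=(472,330)).items(): print(n,round(med(im,*uv),4))
s=grab("scene")
for n,uv in dict(front_l=(204,235),front_r=(238,243),boxfront_l=(193,242),boxfront=(235,248)).items(): print(n,bydepth(s,[uv])[0].round(4))
```

```text
[ 0.4774 -0.2019  0.0926] [-5.9  1.7 26.8] [0.46 0.94 0.06] 14.683670396305676 21.75
tool z axis [ 8.e-04 -5.e-04 -1.e+00]
box rear [[-84.9, -69.2], [-84.7, 70.4]]
plate [[-64.9, -54.7], [-64.9, 55.4]]
pl 0.0651
pr 0.065
pn 0.0652
pn2 0.0653
pc 0.0651
bl 0.0603
br 0.0601
brear 0.0602
b4 0.0602
b5 0.0601
front_l [ 0.5599 -0.2433  0.0663]
front_r [ 0.5778 -0.1625  0.0683]
boxfront_l [ 0.5781 -0.2644  0.0615]
boxfront [ 0.588  -0.1677  0.0631]
```

The plate top reads 0.065 everywhere against 0.060 for the box, so the cover is flush and level. The force is steady at about 27 N.

Run:
```python
from h import *
r.hand_in();print(r.current_t())
```

```text
the job is handed in; nothing more can be done
the job is handed in; nothing more can be done
```

I turned the fastener about 85° onto the white marks, fitted the small silver cover over its head, pressed it flush, and handed in at about 22 s still holding it down.

- **Fastener:** measured after turning, the head was at 84.4° and the marks at 84.9°. I did not re-measure the angle once the cover was on, but nothing resisted as the slot came down over the head. The scene picture shows the head standing up through the slot.
- **Cover:** by wrist-camera depth the plate top is at 0.065 m and the lamp-house top at 0.060 m at every point sampled, so it is level and fully down. It is centred and square to within about 0.5 mm and 0.2°.
- **Holding:** the downward push held at about 27 N over a 1 s wait before handing in, with a 6 N sideways component. The tool stayed at 0.0926 m, where 0.0927 m was expected.
- **Disagreement:** the scene camera read heights 1.5–3 mm higher, on the plate and the lamp-house alike, but gave the same 5 mm step between them. That offset is close to its 2 mm calibration error.

I did not touch the other things on the bench.

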